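# Close the router-table fence and guard round the cutter

### The arm

A 7-joint arm with a two-finger parallel gripper is mounted at the origin on the work surface. World frame = base frame: x ahead of the robot, y to its left, z up, the work surface at z = 0. Lengths are in m, angles in rad, forces in N, time in s.
With the tool pointing down it reaches from about 0.35 to 0.9 m from the base axis. Payload 7.2 kg.
Tool frame: the origin (TCP) lies at the very end of the fingers, on their centre line; the grasp point (between the pads) lies 19 mm behind it; z points along the fingers, y is the line along which they close (so a half turn about z gives the same grasp; the last joint's range is limited). The gripper opens to 88 mm and grips with 3 to 60 N. Pads are 20 mm wide; open, the fingers measure 115 mm over their backs; the gripper's body (75 mm by 178 mm) begins 61 mm behind the grasp point.
Start: joints at [1.19, 0.411, -0.013, 1.596, 0.006, 1.134, -0.082], TCP at [0.192, -0.595, 0.223] pointing down, gripper open.
Joint ranges: [-2.95, 2.95], [-0.29, 1.99], [-1.47, 1.44], [0.14, 2.54], [-1.03, 4.17], [0.13, 1.85], [-2.86, 2.86]. Speed limits (rad/s): [2.39, 2.39, 3.01, 3.01, 3.14, 3.14, 3.14].

### API

Orientations are given as a unit quaternion [x, y, z, w].
In Python, from cell import arm gives the robot as it stands. The module is installed in compiled form; this text tells all that it offers.
- The arm moves only by the shell command python3 -m creep 'ROWS' [FORCE]. ROWS is JSON, one flat list of numbers, 7 for each row, row after row: the shift along the tool's x, y, z as a fraction of full scale, then the turn, a rotation vector about the tool's x, y, z as a fraction of full scale, then the opening, from 0 (shut) to 1 (fully open). In form: [dx, dy, dz, rx, ry, rz, grip, dx, dy, dz, rx, ry, rz, grip, ...]. A call has 1 to 8 rows; each row shifts and turns the commanded pose from where the row before left it, along the tool's axes as they then stand; what a row does not reach is not made up. Full scale, the value 1, is 40 mm for a shift and 0.12 rad for a turn. A row lasts 1/10 s, in which the tool goes at most 50 mm and 8.59 degrees, less where a joint would pass 70% of its speed; a pose out of reach is approached as far as the arm can. A call with a number of a shift or a turn outside -1 to 1 is refused whole. A call with a gripper value outside its range is refused whole. The fingers move at their own pace and stop on an object; FORCE is the grip in N (left out, the last holds). Time passes only in rows, so rows that do not move let the fingers close. It gives the time, the measured TCP pose, the force, the opening and the grip force at its end, in the units of the state.
- arm.observe(): the state, without advancing time (a new reading comes with each control period).
- arm.camera(name): name is "side" or "top"; returns a dict with "image" (480x640x3 uint8, blue, green, red), "vertical_fov" (degrees; the focal length in pixels is half the picture's height over the tangent of half this angle, whatever the lens; pixels are square), "cx", "cy" (the principal point, pixels), "R" (3x3) and "t" (3): a world point X has camera coordinates R X + t. Camera axes: x right, y down, z forward; pixel columns grow to the right and rows downward; lengths in m; the calibration is good to about 2 mm. A picture is of the moment at which its call begins. There is no depth.
- arm.sign_off(): hands the job in; it is judged then, once.
The state is a dict: "time": time; "joint_positions": joint angles; "qd": joint speeds; "joint_torque": joint torques, N m; "tcp_pos": TCP position; "orientation": TCP orientation; "wrist_force": force on the tool from outside, world axes, zero at the start; "torque": the same for the moment, N m; "gripper_width": finger opening in m; "grasp_force": force on a finger pad.
Only numpy, scipy, OpenCV 4.12 (cv2) and the standard library are available. Lean on these libraries where they do the work, as an engineer would, in place of code of your own. Each camera call takes 0.05 s, during which the arm holds its last target. There are 200 camera calls.

### The job

Close up the router table's fence round its cutter, ready for routing: push the two sliding fence faces in along the fence until the inner end of each stands within a centimetre of the cutter's side without touching it, and push the clear guard flap on top of the fence all the way down over the cutter. Use the fingertips only and grip nothing, keep the robot off the cutter, and leave the tools and wood lying about where they are.

Things in the scene. Friction and masses are not known exactly. Their poses are not given: they have to be found in the camera images.
- cutter: The router cutter standing up out of the plate: a steel two-flute straight cutter, 30 mm across over its cutting edges and 35 mm high, not turning. Origin on its axis at the bench surface, z up.
- fence: Fixed split fence, 540 mm long. Origin on the bench on the fence's centre line, in the plane of its faces' fronts; x points square to the back (from the robot), y along the fence to the left, z up. Aluminium upright and rail behind the faces (x 18 to 40 mm, |y| to 270 mm), then foot, knobs and dust hood with hose, all to 75 mm high. The cutter is in line with the faces, up to 8 mm off the centre line.
- left_face (a joint): Slide of the left (+y) fence face, m: distance of its inner end from the fence's centre line, 0 to 0.10. It slides along the fence's y; about 3 N moves it, it stays where it is left, and no stop keeps it off the cutter. The face is a white plastic board 260 mm long, 75 mm high, 18 mm thick (fence x 0 to 18 mm).
- right_face (a joint): The same for the right (-y) fence face: the distance of its inner end from the centre line, 0 to 0.10 m.
- left_inner (a point): On the left face's inner end (the end by the cutter), at its front arris, 37.5 mm above the bench. Axes as the fence's.
- right_inner (a point): The same point of the right face's inner end.
- left_outer (a point): Middle of the left face's outer end (18 mm wide, 75 mm high, 260 mm from the inner end), 37.5 mm above the bench: the place to push it in towards the cutter. While the inner end is 20 mm or more from the centre line it overhangs the fence behind by 10 mm or more. Axes as the fence's.
- right_outer (a point): The same point of the right face's outer end.
- guard (a joint): Hinge of the guard flap, in rad: 0 is all the way down on its stop, level, reaching forward over the cutter; pi/2 upright; 1.92 leaning back. A stiff hinge: it stays where it is left. 1 to 2 N at its front edge moves it.
- guard_hinge (a point): Middle of the guard's hinge pin, which lies along the fence's y, 26 mm behind the plane of the faces and 88 mm above the bench. Axes turn with the guard: -x points from the hinge to the guard's front edge, z is square to its upper side (at joint 0 these are the fence's axes).
- guard_edge (a point): Middle of the guard's front edge on its upper side (which faces back when raised). The guard is a clear 5 mm plate with black edges, 120 mm wide along the fence, reaching from 20 to 120 mm from the hinge pin; its upper side is 5 mm above the pin's axis; a lip 20 mm deep hangs from the front edge. Axes as guard_hinge.
- mallet: Bystander: soft-face mallet lying on the bench, blue head with yellow ends 110 mm long and 54 mm thick, wooden handle 240 mm long along its -x. Origin under the head.
- bevel: Bystander: sliding bevel, wooden stock 125 x 22 x 22 mm along its x with a 170 mm steel blade set across it. Origin under the stock's middle.
- spanner: Bystander: collet spanner 150 mm long lying flat along its x. Origin under its middle.
- offcut: Bystander: planed timber offcut 45 x 190 x 45 mm, long along its y. Origin under its middle.
- push_pad: Bystander: orange and black push pad 90 x 160 mm (long along its y), 67 mm high with its handle, behind the fence. Origin under its middle.
- cutter_block: Bystander: wooden block 70 x 140 x 30 mm (long along its y) with eight spare cutters standing in it, 78 mm high over all, behind the fence. Origin under its middle.

How it is judged:
At the end, for the whole second after the job is handed in: Each fence face's inner end stands between 0 and 10 mm from the cutter's side (15 to 25 mm from its axis, measured along the fence), the guard flap is down (joint under 0.09 rad), all three are at rest, and every bystander lies within 20 mm of where it was (y of cutter in the frame of left_inner between -0.025 and -0.015 m and y of cutter in the frame of right_inner between 0.015 and 0.025 m and value of joint guard below 0.09 rad and velocity of joint left_face between -0.01 and 0.01 m/s and velocity of joint right_face between -0.01 and 0.01 m/s and velocity of joint guard between -0.01 and 0.01 rad/s and distance of each of mallet, bevel, spanner, offcut, push_pad, cutter_block from where it was at the start of the episode below 0.02 m); the robot touches nothing.
It fails at once if a fence face is pushed into the cutter (y of cutter in the frame of left_inner above -0.015 m or y of cutter in the frame of right_inner below 0.015 m).
It fails at once if the robot touches the cutter (contact force between any of the fingers, the arm and cutter above 0.5 N).
It fails at once if a fence face is gripped between the fingers ((contact force between the fingers and anything else above 0.5 N and x of the grasp point in the frame of left_outer between -0.009 and 0.009 m and y of the grasp point in the frame of left_outer between -0.26 and -0.003 m and z of the grasp point in the frame of left_outer between -0.04 and 0.047 m) or (contact force between the fingers and anything else above 0.5 N and x of the grasp point in the frame of right_outer between -0.009 and 0.009 m and y of the grasp point in the frame of right_outer between 0.003 and 0.26 m and z of the grasp point in the frame of right_outer between -0.04 and 0.047 m)).
It fails at once if the guard flap is gripped between the fingers (contact force between the fingers and anything else above 0.5 N and x of the grasp point in the frame of guard_edge between 0 and 0.1 m and y of the grasp point in the frame of guard_edge between -0.06 and 0.06 m and z of the grasp point in the frame of guard_edge between -0.008 and 0.003 m).
It fails at once if a tool or piece of wood lying about is lifted, carried or knocked away (distance of any of mallet, bevel, spanner, offcut, push_pad, cutter_block from where it was at the start of the episode above 0.02 m).
It also fails if it takes over 67 s, if anything falls off the work surface, if the arm or the gripper's body presses on something with over 40 N, if the wrist force passes 120 N, or if a joint passes its speed limit or range.

## Working session

There is one attempt and no reset: what is moved stays moved. The work goes in short steps, Python scripts to look and compute and a shell command to move; the robot and the scene stay as the last step left them, time stands still between calls to the robot, and variables do not carry over. Pictures are saved under pics/ and viewed, at most 10 in all, crops included, and the job is handed in when it is done.

```bash
mkdir -p pics; python3 - <<'E'
from cell import arm
import cv2,json,numpy as np
for n in("side","top"):
    c=arm.camera(n); cv2.imwrite(f"pics/{n}0.png",c["image"])
    np.savez(n+"cal.npz",R=c["R"],t=c["t"],k=[240/np.tan(np.radians(c["vertical_fov"]/2)),c["cx"],c["cy"]])
    print(n,c["vertical_fov"],c["cx"],c["cy"],np.round(c["R"],3).tolist(),np.round(c["t"],3))
s=arm.observe();print(s["time"],s["tcp_pos"],s["orientation"],s["gripper_width"])
E
```

```text
side 46.5999560109153 321.12867121068604 234.1936924209446 [[1.0, -0.016, 0.025], [0.014, -0.504, -0.864], [0.026, 0.864, -0.503]] [-0.577  0.009  1.435]
top 57.02642483487597 319.9250009104163 242.92230571473684 [[-0.023, -0.999, -0.023], [-0.995, 0.026, -0.094], [0.094, 0.021, -0.995]] [-0.078  0.597  1.002]
0.1 [ 0.19213908 -0.59426987  0.22190029] [ 9.87792548e-01  1.55773471e-01 -1.74330822e-04 -6.91034670e-04] 0.08782896310719789
```

View pics/side0.png

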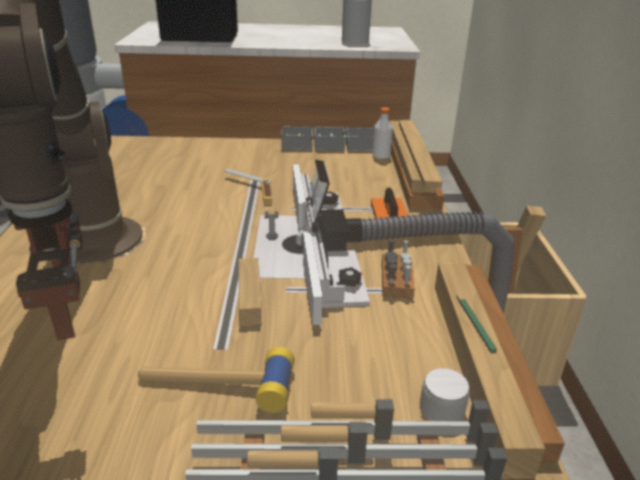

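View pics/top0.png

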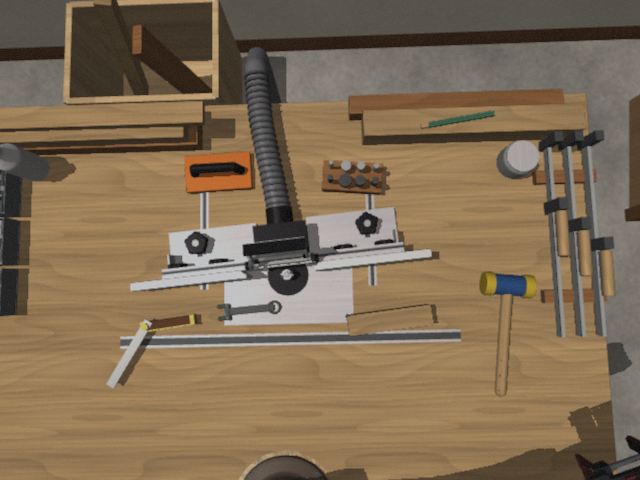

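The side view shows the fence at about (310,240), with the guard raised. In the top view the left face runs from about (131,288) to (245,275) and the right face from (316,262) to (431,254), with the cutter near (288,274). I'll enlarge these next.

```bash
python3 - <<'E'
import cv2
a=cv2.imread("pics/top0.png")
cv2.imwrite("pics/t1.png",cv2.resize(a[235:310,225:335],None,fx=7,fy=7,interpolation=cv2.INTER_CUBIC))
b=cv2.vconcat([cv2.resize(a[240:300,125:245],None,fx=5,fy=5,interpolation=cv2.INTER_CUBIC),cv2.resize(a[235:295,320:440],None,fx=5,fy=5,interpolation=cv2.INTER_CUBIC)])
cv2.imwrite("pics/t2.png",b)
s=cv2.imread("pics/side0.png")
cv2.imwrite("pics/s1.png",cv2.resize(s[150:330,230:420],None,fx=3.3,fy=3.3,interpolation=cv2.INTER_CUBIC))
E
```

```text
(no output)
```

View pics/t1.png

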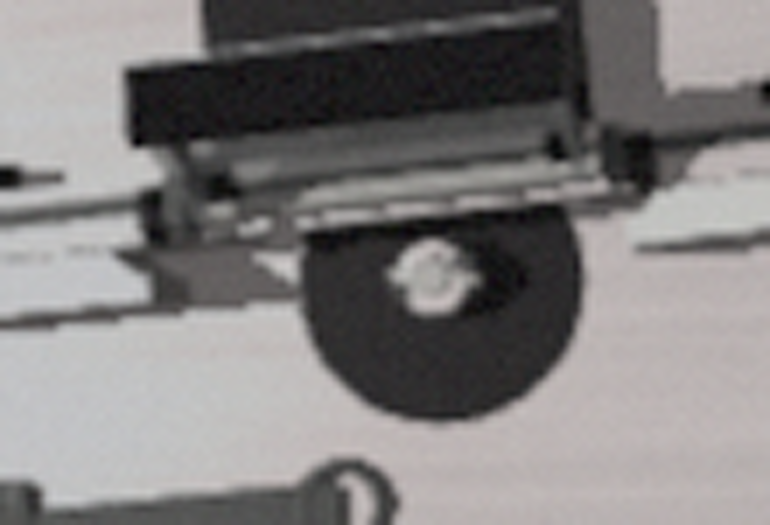

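View pics/t2.png

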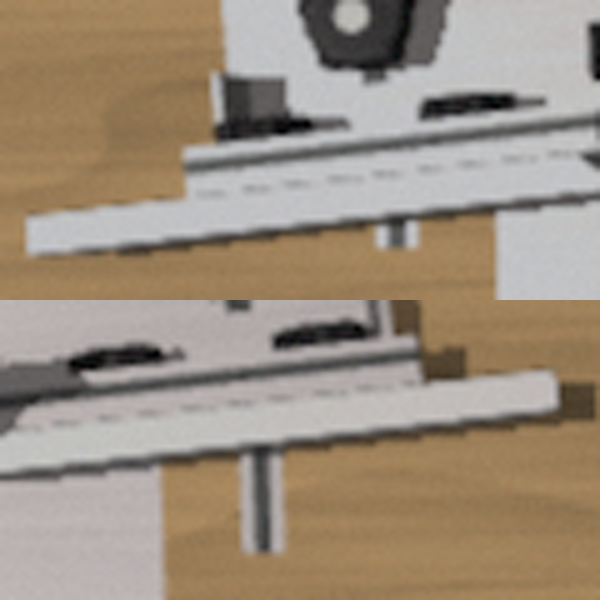

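View pics/s1.png

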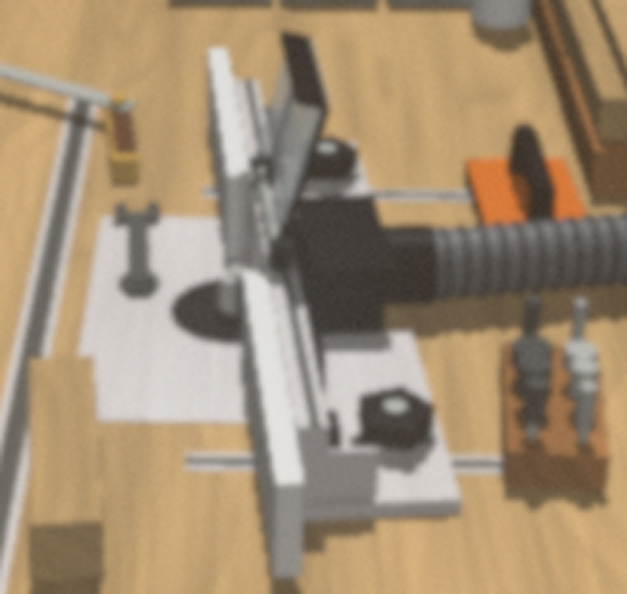

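The crops show the left outer end's top corners at about (130,283.3) and (130.5,290.8), and the right's at (430.9,249.3) and (431.5,256.9). The cutter top is at about (286.8,274.6). The guard's free edge runs from (316.5,161) to (328.5,183) in the side view.

```bash
cat >h.py <<'E'
import numpy as np
def ray(n,u,v):
    d=np.load(n+"cal.npz");f,cx,cy=d["k"];R=d["R"]
    return -R.T@d["t"],R.T@np.array([(u-cx)/f,(v-cy)/f,1])
def at(n,u,v,z):
    o,d=ray(n,u,v);return o+d*(z-o[2])/d[2]
def proj(n,X):
    d=np.load(n+"cal.npz");f,cx,cy=d["k"];p=d["R"]@np.asarray(X)+d["t"];return np.array([p[0]/p[2]*f+cx,p[1]/p[2]*f+cy])
E
python3 - <<'E'
from h import *
lb,lf=at("top",129.6,282.9,.075),at("top",130.2,290.6,.075)
rb,rf=at("top",431,249,.075),at("top",431.5,256.7,.075)
c=at("top",286.5,274.3,.035)
np.set_printoptions(precision=4,suppress=True)
print(lb,lf,rb,rf,c)
L=(lf+lb)/2;R=(rf+rb)/2
y=(L-R)[:2];y/=np.linalg.norm(y);x=np.array([y[1],-y[0]])
print("yaw",np.degrees(np.arctan2(-x[1]*-1,x[0])),"yax",y,"xax",x,"len",np.linalg.norm((L-R)[:2]))
for n,P in(("L",L),("R",R)): print(n,"rel cutter",(P[:2]-c[:2])@x,(P[:2]-c[:2])@y)
print("bevel/offcut etc", at("top",147,325,.0), at("top",195,320,.02),at("top",145,325,.03),at("top",435,320,.045),at("top",430,303,.045),at("side",231,300,0))
# guard: angle from side edge line
M=(L+R)/2
# side edge near corner (325,108)/3.3
for g in(1.2,1.4,1.6,1.75,1.92):
    h=np.array([*(c[:2]+x*.026),.088])
    X=np.array([*x,0]);Y=np.array([*y,0]);Z=np.array([0,0,1])
    e=[h-X*(.12*np.cos(g)-.005*np.sin(g))+Z*(.12*np.sin(g)+.005*np.cos(g))+Y*s for s in(.06,-.06)]
    print(g,[((proj("side",p)-[230,150])*3.3).round(0) for p in e],[proj("top",p).round(1) for p in e],e[0],e[1])
print(((proj("side",np.array([*L[:2],.075]))-[230,150])*3.3),((proj("side",np.array([*R[:2],.075]))-[230,150])*3.3))
E
```

```text
[0.5122 0.3315 0.075 ] [0.4951 0.3299 0.075 ] [ 0.5708 -0.3384  0.075 ] [ 0.5538 -0.3387  0.075 ] [ 0.5239 -0.0145  0.035 ]
yaw 5.013121371887236 yax [-0.0874  0.9962] xax [0.9962 0.0874] len 0.671841606138596
L rel cutter 0.009990185322313102 0.3455804066835039
R rel cutter 0.009990185322313098 -0.3262611994550921
bevel/offcut etc [0.4128 0.3223 0.    ] [0.4235 0.2017 0.02  ] [0.4153 0.3145 0.03  ] [ 0.4136 -0.3467  0.045 ] [ 0.4515 -0.3374  0.045 ] [ 0.3753 -0.2582  0.    ]
1.2 [array([212.,  38.]), array([223., 105.])] [array([247.7, 282.4]), array([309.6, 275.5])] [0.5058 0.0442 0.2017] [ 0.5163 -0.0753  0.2017]
1.4 [array([243.,  31.]), array([256.,  98.])] [array([246. , 270.2]), array([308.2, 263.2])] [0.5291 0.0462 0.2071] [ 0.5396 -0.0733  0.2071]
1.6 [array([275.,  29.]), array([290.,  96.])] [array([244.7, 257.8]), array([306.8, 250.8])] [0.553  0.0483 0.2078] [ 0.5635 -0.0712  0.2078]
1.75 [array([298.,  32.]), array([316.,  99.])] [array([244.1, 248.7]), array([305.9, 241.7])] [0.5707 0.0499 0.2052] [ 0.5812 -0.0697  0.2052]
1.92 [array([324.,  39.]), array([343., 106.])] [array([243.8, 239.1]), array([305. , 232.2])] [0.5901 0.0516 0.199 ] [ 0.6006 -0.068   0.199 ]
[217.7182  44.235 ] [288.4675 479.1733]
```

Lengths and the fence/cutter alignment agree: the face centre measures 10 mm behind the cutter against 9 expected. The yaw is 5.0°, and the left and right inner ends are 85.6 and 66.3 mm from the cutter's axis. The guard is at about 1.8 rad. I'll start with the right face.

```bash
python3 -m creep '[0,0,0,0,0,0.94,0, 0,0,0,0,0,0.94,0, 0.95,-0.45,0,0,0,0,0, 0.95,-0.45,0,0,0,0,0, 0.95,-0.45,0,0,0,0,0, 0.95,-0.45,0,0,0,0,0, 0.95,-0.45,0,0,0,0,0, 0.95,-0.45,0,0,0,0,0]'
cat >st.py <<'E'
from h import *
from cell import arm
from scipy.spatial.transform import Rotation as Ro
s=arm.observe();p=np.array(s["tcp_pos"]);c=np.array([.5239,-.0145])
x=np.array([.9962,.0874]);y=np.array([-.0874,.9962])
T=Ro.from_quat(s["orientation"]).as_matrix()
print("t",round(s["time"],2),"tcp",p.round(4),"rel cutter fence xy",((p[:2]-c)@x).round(4),((p[:2]-c)@y).round(4),"tool xyz axes",T.T.round(3).tolist(),"F",np.round(s["wrist_force"],1),"w",round(s["gripper_width"],4))
E
python3 st.py
```

```text
time: 0.9
tcp_pos: [0.4112, -0.4661, 0.2223]
orientation: [0.999, 0.043, -0.0, -0.0]
wrist_force: [0.5, 0.2, 0.1]
gripper_width: 0.0271
grasp_force: 0.0
t 0.9 tcp [ 0.4112 -0.4661  0.2223] rel cutter fence xy -0.1518 -0.44 tool xyz axes [[0.996, 0.087, -0.0], [0.087, -0.996, -0.0], [-0.0, 0.0, -1.0]] F [0.5 0.2 0.1] w 0.0271
```

```bash
python3 -m creep '[0.97,-0.43,0,0,0,0,0, 0.97,-0.43,0,0,0,0,0, 0.97,-0.43,0,0,0,0,0, 0.97,-0.43,0,0,0,0,0, 0,0,0.9,0,0,0,0, 0,0,0.9,0,0,0,0, 0,0,0.9,0,0,0,0, 0,0,0,0,0,0,0]' >/dev/null; python3 st.py
```

```text
t 1.7 tcp [ 0.5554 -0.383   0.1088] rel cutter fence xy -0.0008 -0.3699 tool xyz axes [[0.996, 0.088, -0.008], [0.087, -0.996, -0.006], [-0.009, 0.005, -1.0]] F [-1.2 -0.5 -0. ] w 0.0001
```

```bash
python3 -m creep '[0.06,0,0.7,0,0,0,0, 0.06,0,0.7,0,0,0,0, 0,0,0.55,0,0,0,0, 0,-0.25,0,0,0,0,0, 0,-0.25,0,0,0,0,0, 0,0,0,0,0,0,0]' >/dev/null; python3 st.py
python3 -m creep '[0,-0.12,0,0,0,0,0, 0,0,0,0,0,0,0]'; python3 -m creep '[0,-0.12,0,0,0,0,0, 0,0,0,0,0,0,0]'; python3 -m creep '[0,-0.12,0,0,0,0,0, 0,0,0,0,0,0,0]' ;python3 st.py
```

```text
t 2.3 tcp [ 0.5633 -0.3628  0.0389] rel cutter fence xy 0.0088 -0.3504 tool xyz axes [[0.996, 0.089, 0.002], [0.089, -0.996, 0.0], [0.002, 0.0, -1.0]] F [ 0.4  0.  -0.4] w 0.0006
time: 2.5
tcp_pos: [0.562, -0.3597, 0.0381]
orientation: [0.999, 0.044, 0.001, 0.0]
wrist_force: [-0.4, -0.7, 0.2]
gripper_width: 0.0004
grasp_force: 0.0
time: 2.7
tcp_pos: [0.561, -0.3547, 0.037]
orientation: [0.999, 0.044, 0.0, -0.0]
wrist_force: [-0.3, 0.7, -0.6]
gripper_width: 0.0003
grasp_force: 0.0
time: 2.9
tcp_pos: [0.5603, -0.3502, 0.0367]
orientation: [0.999, 0.044, -0.0, 0.0]
wrist_force: [0.3, -0.7, -1.0]
gripper_width: 0.0004
grasp_force: 0.0
t 2.9 tcp [ 0.5603 -0.3502  0.0367] rel cutter fence xy 0.007 -0.3376 tool xyz axes [[0.996, 0.087, -0.0], [0.087, -0.996, 0.0], [-0.0, -0.0, -1.0]] F [ 0.3 -0.7 -1. ] w 0.0004
```

```bash
for i in 1 2 3 4; do python3 -m creep '[-0.02,-0.09,0,0,0,0,0, 0,0,0,0,0,0,0]'|grep -E "tcp|wrist"; done; python3 st.py
```

```text
tcp_pos: [0.5596, -0.3471, 0.0368]
wrist_force: [2.1, -1.5, -0.6]
tcp_pos: [0.5586, -0.3432, 0.0369]
wrist_force: [1.7, -1.6, 0.6]
tcp_pos: [0.5573, -0.3394, 0.0368]
wrist_force: [0.9, -1.6, 1.0]
tcp_pos: [0.556, -0.3358, 0.0368]
wrist_force: [0.7, -0.9, 1.0]
t 3.7 tcp [ 0.556  -0.3358  0.0368] rel cutter fence xy 0.0039 -0.3229 tool xyz axes [[0.996, 0.088, 0.0], [0.088, -0.996, -0.0], [0.0, 0.0, -1.0]] F [ 0.7 -0.9  1. ] w 0.0003
```

```bash
cat >look.py <<'E'
import sys,cv2
from cell import arm
n,f,x0,y0,x1,y1,k=sys.argv[1:3]+[int(v) for v in sys.argv[3:]]
cv2.imwrite("pics/"+f,cv2.resize(arm.camera(n)["image"][y0:y1,x0:x1],None,fx=k,fy=k,interpolation=cv2.INTER_CUBIC))
E
python3 look.py side rightA.png 260 200 420 340 4
```

```text
(no output)
```

View pics/rightA.png

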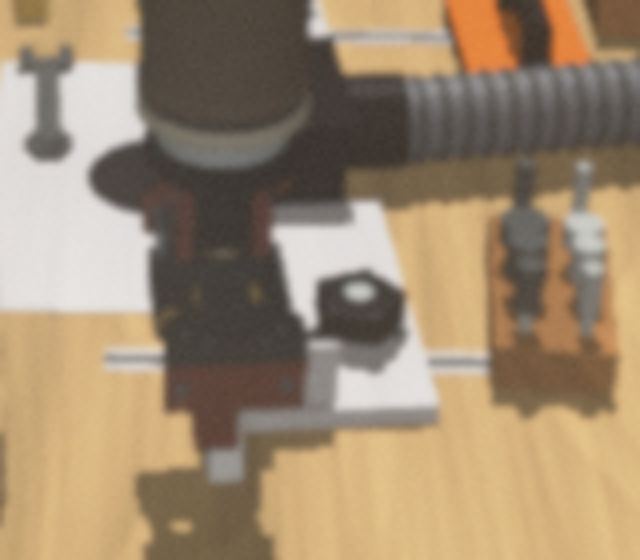

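The finger stands against the face's outer end. I'll push to a safe, slightly short position, back off and measure.

```bash
python3 -m creep '[0,-0.11,0,0,0,0,0, 0,-0.11,0,0,0,0,0, 0,-0.11,0,0,0,0,0, 0,-0.11,0,0,0,0,0, 0,-0.11,0,0,0,0,0, 0,-0.11,0,0,0,0,0, 0,0,0,0,0,0,0]'|grep wrist; python3 st.py; python3 -m creep '[0,0.25,0,0,0,0,0, 0,0.5,0,0,0,0,0, 0,0.95,-0.9,0,0,0,0,  0,0.95,-0.9,0,0,0,0, 0,0.95,-0.9,0,0,0,0, 0,0.95,-0.9,0,0,0,0]'|grep wrist; python3 look.py top rightB.png 220 225 440 300 3
```

```text
wrist_force: [-0.0, -0.8, -0.2]
t 4.45 tcp [ 0.5534 -0.3089  0.0365] rel cutter fence xy 0.0037 -0.2958 tool xyz axes [[0.996, 0.088, -0.001], [0.088, -0.996, -0.001], [-0.001, 0.001, -1.0]] F [-0.  -0.8 -0.2] w 0.0005
wrist_force: [0.1, -0.4, -0.0]
```

View pics/rightB.png

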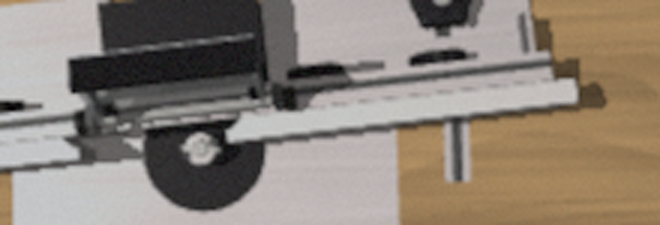

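The right face's outer end is now at about (412,251.5)/(412.3,259.3) px, and the face stands near the cutter.

```bash
python3 - <<'E'
from h import *
c=np.array([.5239,-.0145]);x=np.array([.9962,.0874]);y=np.array([-.0874,.9962])
for q in((411.8,251.3,.075),(412.2,259.3,.075),(295.5,270.5,.075),(431.2,253,.075)):
    p=at("top",*q)[:2]-c;print(p@x,p@y)
E
```

```text
0.018140469348626113 -0.28428850220297136
0.0005251115565227095 -0.2828625607845808
0.004727123548988943 -0.02447006298848645
0.009631646564892371 -0.3260709842874854
```

```bash
python3 -m creep '[0,-0.95,0.9,0,0,0,0,  0,-0.95,0.9,0,0,0,0, 0,-0.95,0.9,0,0,0,0, 0,-0.9,0.9,0,0,0,0, 0,-0.3,0,0,0,0,0, 0,0,0,0,0,0,0]'|grep wrist;python3 st.py
```

```text
wrist_force: [0.4, 0.2, 0.9]
t 5.7 tcp [ 0.5553 -0.3267  0.0351] rel cutter fence xy 0.004 -0.3138 tool xyz axes [[0.996, 0.09, -0.002], [0.09, -0.996, -0.002], [-0.002, 0.002, -1.0]] F [0.4 0.2 0.9] w 0.0002
```

```bash
python3 -m creep '[0,-0.2,0,0,0,0,0, 0,-0.16,0,0,0,0,0, 0,-0.06,0,0,0,0,0, 0,0,0,0,0,0,0]'|grep wrist;python3 st.py
```

```text
wrist_force: [-0.7, 0.2, -0.4]
t 6.1 tcp [ 0.5542 -0.3127  0.0364] rel cutter fence xy 0.0042 -0.2997 tool xyz axes [[0.996, 0.087, 0.001], [0.087, -0.996, 0.001], [0.001, -0.001, -1.0]] F [-0.7  0.2 -0.4] w 0.0002
```

```bash
python3 -m creep '[0,-0.1,0,0,0,0,0, 0,-0.06,0,0,0,0,0, 0,0,0,0,0,0,0, 0,0,0,0,0,0,0]'|grep wrist;python3 st.py
```

```text
wrist_force: [-0.7, -2.1, 1.8]
t 6.5 tcp [ 0.5533 -0.3064  0.0359] rel cutter fence xy 0.0038 -0.2934 tool xyz axes [[0.996, 0.087, 0.0], [0.087, -0.996, 0.001], [0.0, -0.001, -1.0]] F [-0.7 -2.1  1.8] w 0.0002
```

```bash
python3 -m creep '[0,0.3,0,0,0,0,0, 0,0.5,0,0,0,0,0, 0,0,-0.95,0,0,0,0, 0,0,-0.95,0,0,0,0, 0,0,-0.95,0,0,0,0, 0,0,-0.95,0,0,0,0, 0,0,-0.95,0,0,0,0, 0,0,-0.95,0,0,0,0]'|grep wrist
python3 -m creep '[0.8,-0.6,0,0,0,0,0, 0.8,-0.8,0,0,0,0,0, 0.8,-0.8,0,0,0,0,0, 0.5,-0.9,0,0,0,0,0, 0,-0.9,0,0,0,0,0, 0,-0.9,0,0,0,0,0, 0,-0.9,0,0,0,0,0, 0,-0.9,0,0,0,0,0]'|grep wrist
python3 st.py
```

```text
wrist_force: [0.1, 0.2, -0.6]
wrist_force: [0.1, -0.3, -0.3]
t 8.1 tcp [ 0.6482 -0.0596  0.2634] rel cutter fence xy 0.1199 -0.0558 tool xyz axes [[0.996, 0.087, -0.001], [0.087, -0.996, -0.0], [-0.001, 0.0, -1.0]] F [ 0.1 -0.3 -0.3] w 0.0004
```

```bash
python3 -m creep '[0,-0.7,0,0,0,0,0, 0,-0.7,0,0,0,0,0, 0,0,0.7,0,0,0,0, 0,0,0.7,0,0,0,0, 0,0,0.7,0,0,0,0, 0,0,0,0,0,0,0]'|grep wrist;python3 st.py
python3 -m creep '[-0.4,0,0,0,0,0,0, -0.4,0,0,0,0,0,0, -0.4,0,0,0,0,0,0, -0.4,0,0,0,0,0,0, -0.4,0,0,0,0,0,0, 0,0,0,0,0,0,0]'|grep wrist;python3 st.py
```

```text
wrist_force: [-0.6, -0.2, -0.5]
t 8.7 tcp [ 0.6411 -0.0054  0.1755] rel cutter fence xy 0.1175 -0.0012 tool xyz axes [[0.996, 0.087, -0.007], [0.087, -0.996, -0.001], [-0.007, -0.0, -1.0]] F [-0.6 -0.2 -0.5] w 0.0004
wrist_force: [-0.2, -0.5, 0.4]
t 9.3 tcp [ 0.5635 -0.0123  0.1815] rel cutter fence xy 0.0396 -0.0013 tool xyz axes [[0.996, 0.087, 0.001], [0.087, -0.996, 0.0], [0.001, -0.0, -1.0]] F [-0.2 -0.5  0.4] w 0.0005
```

```bash
python3 -m creep '[-0.41,0,0.05,0,0,0,0, -0.41,0,0.05,0,0,0,0, -0.41,0,0.17,0,0,0,0, -0.41,0,0.17,0,0,0,0, 0,0,0,0,0,0,0]'|grep wrist;python3 st.py
python3 -m creep '[-0.36,0,0.4,0,0,0,0, -0.36,0,0.42,0,0,0,0, -0.12,0,0.4,0,0,0,0, 0,0,0,0,0,0,0]'|grep wrist;python3 st.py
```

```text
wrist_force: [-0.2, 0.2, 0.6]
t 9.8 tcp [ 0.4976 -0.0179  0.1623] rel cutter fence xy -0.0265 -0.0011 tool xyz axes [[0.996, 0.087, -0.001], [0.087, -0.996, 0.0], [-0.001, -0.0, -1.0]] F [-0.2  0.2  0.6] w 0.0003
wrist_force: [-0.5, -1.0, -0.2]
t 10.2 tcp [ 0.4648 -0.0205  0.1125] rel cutter fence xy -0.0594 -0.0008 tool xyz axes [[0.996, 0.087, -0.002], [0.087, -0.996, -0.0], [-0.002, 0.0, -1.0]] F [-0.5 -1.  -0.2] w 0.0005
```

```bash
for i in 1 2; do python3 -m creep '[0,0,0.12,0,0,0,0, 0,0,0.12,0,0,0,0, 0,0,0,0,0,0,0]'|grep -E "wrist|tcp";done;  python3 -m creep '[0,0,0.05,0,0,0,0, 0,0,0,0,0,0,0]'|grep -E "wrist|tcp"
```

```text
tcp_pos: [0.4656, -0.0204, 0.1037]
wrist_force: [0.6, -0.6, -1.4]
tcp_pos: [0.465, -0.0205, 0.0937]
wrist_force: [0.9, -0.7, -0.2]
tcp_pos: [0.4651, -0.0205, 0.0932]
wrist_force: [-4.9, -0.3, 14.5]
```

The guard met its stop: 14.5 N at z = 93 mm, which is exactly the level height. Now the left face.

```bash
python3 -m creep '[0,0,-0.9,0,0,0,0, 0,0,-0.9,0,0,0,0, 0.3,-0.9,0,0,0,0,0, 0.3,-0.9,0,0,0,0,0, 0.3,-0.9,0,0,0,0,0, 0.3,-0.9,0,0,0,0,0, 0.3,-0.9,0,0,0,0,0, 0.1,-0.9,0,0,0,0,0]'|grep wrist
python3 -m creep '[0,-0.9,0,0,0,0,0, 0,-0.9,0,0,0,0,0, 0,-0.9,0,0,0,0,0, 0,-0.9,0,0,0,0,0, 0,-0.9,0,0,0,0,0, 0,0,0,0,0,0,0]'|grep wrist
python3 st.py
```

```text
wrist_force: [1.2, -0.1, -0.3]
wrist_force: [0.4, 0.6, -0.5]
t 12.4 tcp [0.4916 0.3855 0.1638] rel cutter fence xy 0.0027 0.4013 tool xyz axes [[0.996, 0.094, -0.001], [0.094, -0.996, -0.003], [-0.001, 0.003, -1.0]] F [ 0.4  0.6 -0.5] w 0.0003
```

```bash
python3 -m creep '[0,0,0.8,0,0,0,0, 0,0,0.8,0,0,0,0, 0,0,0.8,0,0,0,0, 0,0,0.8,0,0,0,0, 0,0,0,0,0,0,0, 0,0.4,0,0,0,0,0, 0,0.4,0,0,0,0,0, 0,0,0,0,0,0,0]'|grep wrist
python3 st.py
python3 -m creep '[0.04,0.15,0,0,0,0,0, 0,0.15,0,0,0,0,0, 0,0.15,0,0,0,0,0, 0,0.15,0,0,0,0,0, 0,0.15,0,0,0,0,0, 0,0,0,0,0,0,0]'|grep wrist
python3 st.py
```

```text
wrist_force: [-0.0, -0.5, -0.3]
t 13.2 tcp [0.4991 0.3439 0.0378] rel cutter fence xy 0.0067 0.3592 tool xyz axes [[0.997, 0.083, 0.002], [0.083, -0.997, 0.001], [0.002, -0.001, -1.0]] F [-0.  -0.5 -0.3] w 0.0006
wrist_force: [0.6, 0.4, 0.5]
t 13.8 tcp [0.5014 0.3166 0.036 ] rel cutter fence xy 0.0066 0.3318 tool xyz axes [[0.996, 0.086, -0.0], [0.086, -0.996, 0.001], [-0.0, -0.001, -1.0]] F [0.6 0.4 0.5] w 0.0007
```

```bash
python3 -m creep '[-0.04,0.14,0,0,0,0,0, -0.04,0.14,0,0,0,0,0, 0,0.14,0,0,0,0,0, 0,0.14,0,0,0,0,0, 0,0.14,0,0,0,0,0, 0,0.12,0,0,0,0,0, 0,0,0,0,0,0,0]'|grep wrist
python3 st.py
python3 -m creep '[0,-0.25,0,0,0,0,0, 0,-0.5,0,0,0,0,0, 0,-0.95,-0.9,0,0,0,0,  0,-0.95,-0.9,0,0,0,0, 0,-0.95,-0.9,0,0,0,0, 0,-0.95,-0.9,0,0,0,0]'|grep wrist; python3 look.py top leftB.png 130 215 430 315 2; python3 - <<'E'
E
```

```text
wrist_force: [-0.1, 0.3, -0.3]
t 14.5 tcp [0.5007 0.2835 0.0358] rel cutter fence xy 0.003 0.2989 tool xyz axes [[0.996, 0.086, -0.001], [0.086, -0.996, 0.001], [-0.001, -0.001, -1.0]] F [-0.1  0.3 -0.3] w 0.0004
wrist_force: [0.9, 0.3, -1.0]
```

View pics/leftB.png

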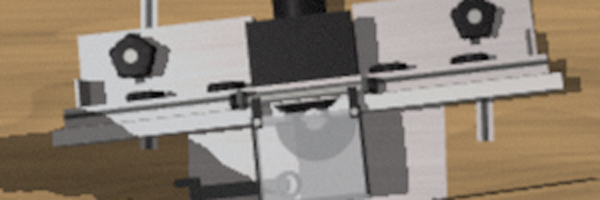

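The guard lies flat over the cutter, both faces are in, and the left end is around (156,281)–(157,288), in shadow. I'll enlarge both ends.

```bash
python3 - <<'E'
from cell import arm
import cv2
a=arm.camera("top")["image"]
f=lambda b:cv2.resize(b,None,fx=14,fy=14,interpolation=cv2.INTER_CUBIC)
cv2.imwrite("pics/ends.png",cv2.hconcat([f(a[268:298,145:173]),f(a[240:270,393:421])]))
E
```

```text
(no output)
```

View pics/ends.png

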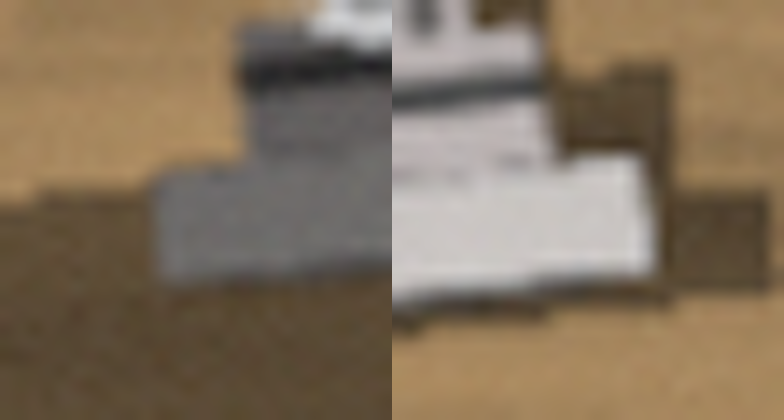

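The left end's middle is at about (155.8,283.6) px and the right's at (410.8,254.7). The upright's ends are at about 162 and 403.6.

```bash
python3 - <<'E'
from h import *
c=np.array([.5239,-.0145]);x=np.array([.9962,.0874]);y=np.array([-.0874,.9962])
for q in((155.8,283.6,.075),(410.8,254.7,.075),(162.1,276.5,.075),(403.9,249,.075)):
    p=at("top",*q)[:2]-c;print(p@x,p@y)
E
python3 st.py
```

```text
0.010477577441381213 0.2873875646590792
0.010934896050151714 -0.28113069416352554
0.024595956578646508 0.2721500922897719
0.02514285648660231 -0.2676978697299985
t 15.2 tcp [0.4835 0.4679 0.1788] rel cutter fence xy 0.0019 0.4841 tool xyz axes [[0.996, 0.094, 0.004], [0.094, -0.996, -0.008], [0.003, 0.009, -1.0]] F [-0.1  0.6 -0.1] w 0.0004
```

```bash
python3 -m creep '[0.04,0.95,0.9,0,0,0,0,  0,0.95,0.9,0,0,0,0, 0,0.95,0.9,0,0,0,0, 0,0.9,0.9,0,0,0,0, 0,0.2,0,0,0,0,0, 0,0,0,0,0,0,0]'|grep wrist;python3 st.py
```

```text
wrist_force: [0.0, 1.6, 0.3]
t 15.8 tcp [0.5    0.3057 0.034 ] rel cutter fence xy 0.0041 0.321 tool xyz axes [[0.996, 0.084, -0.003], [0.084, -0.996, 0.002], [-0.002, -0.003, -1.0]] F [0.  1.6 0.3] w 0.0008
```

```bash
python3 -m creep '[0,0.2,0,0,0,0,0, 0,0.2,0,0,0,0,0, 0,0.1,0,0,0,0,0, 0,0.1,0,0,0,0,0, 0,0,0,0,0,0,0, 0,0,0,0,0,0,0]'|grep wrist;python3 st.py
```

```text
wrist_force: [0.0, -0.3, -0.2]
t 16.4 tcp [0.5026 0.2844 0.0354] rel cutter fence xy 0.0049 0.2996 tool xyz axes [[0.996, 0.087, 0.0], [0.087, -0.996, -0.0], [0.0, 0.0, -1.0]] F [ 0.  -0.3 -0.2] w 0.0004
```

```bash
python3 -m creep '[0,0.09,0,0,0,0,0, 0,0.07,0,0,0,0,0, 0,0,0,0,0,0,0, 0,0,0,0,0,0,0]'|grep wrist;python3 st.py
```

```text
wrist_force: [-0.2, 2.6, 1.9]
t 16.8 tcp [0.503  0.2779 0.0352] rel cutter fence xy 0.0048 0.2931 tool xyz axes [[0.996, 0.087, 0.0], [0.087, -0.996, -0.0], [0.0, 0.0, -1.0]] F [-0.2  2.6  1.9] w 0.0003
```

Now back off and check once more.

```bash
python3 -m creep '[0,-0.25,0,0,0,0,0, 0,-0.5,0,0,0,0,0, 0,-0.95,-0.9,0,0,0,0,  0,-0.95,-0.9,0,0,0,0, 0,-0.95,-0.9,0,0,0,0, 0,-0.95,-0.9,0,0,0,0, -0.9,0,-0.9,0,0,0,0, 0,0,0,0,0,0,0]'|grep wrist;python3 - <<'E'
from cell import arm
import cv2
a=arm.camera("top")["image"]
f=lambda b,k:cv2.resize(b,None,fx=k,fy=k,interpolation=cv2.INTER_CUBIC)
cv2.imwrite("pics/fin.png",cv2.vconcat([cv2.hconcat([f(a[272:294,145:173],14),f(a[243:265,393:421],14)]),f(a[250:290,232:344],7)]))
E
```

```text
wrist_force: [0.0, 1.2, 0.3]
```

View pics/fin.png

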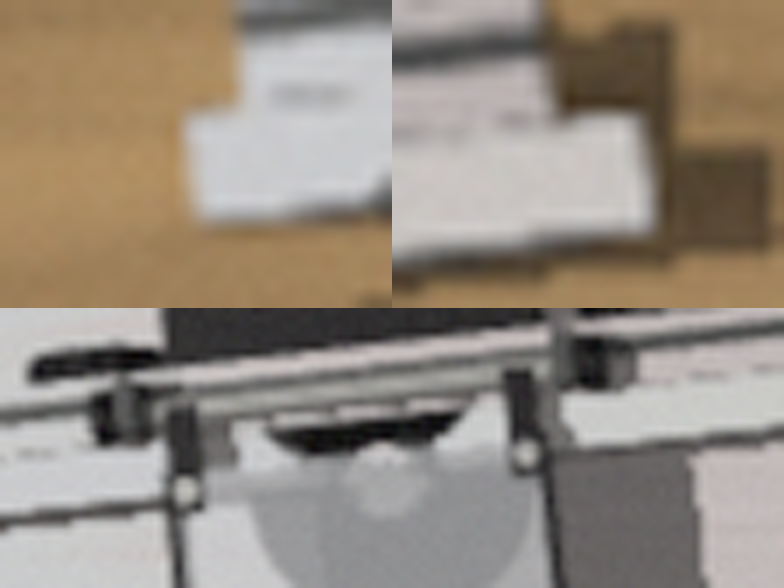

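The left end is now at about (158.2,283.4), which puts the left inner end about 22 mm from the cutter's axis and the right about 21 mm. The allowed range is 15–25 mm. The guard is flat and the robot is clear.

```bash
python3 -c "
from cell import arm
print(arm.sign_off())"
```

```text
the job is handed in; nothing more can be done
None
```

I handed the job in with both fence faces about 21–22 mm from the cutter's axis by my camera measurement (15–25 mm is allowed), the guard flap down on its stop and the robot clear; sign-off gave no verdict.

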